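# Clip on the work light, then hold the microscope over the chip

### The arm

A 6-joint arm with a two-finger parallel gripper is mounted at the origin on the work surface. World frame = base frame: x ahead of the robot, y to its left, z up, the work surface at z = 0. Lengths are in m, angles in degrees, forces in N, time in s.
With the tool pointing down it reaches from about 0.3 to 0.75 m from the base axis. Payload 8.5 kg.
Tool frame: the origin (TCP) lies at the very end of the fingers, on their centre line; the grasp point (between the pads) lies 19 mm behind it; z points along the fingers, y is the line along which they close (so a half turn about z gives the same grasp; the last joint's range is limited). The gripper opens to 85 mm and grips with 20 to 120 N. Pads are 22 mm wide; open, the fingers measure 114 mm over their backs; the gripper's body (76 mm by 85 mm) begins 54 mm behind the grasp point. The pads swing forward as they close: fully open they stand 13 mm farther back than shut.
Start: joints at [62.607, 21.807, 74.336, -0, 83.858, -12.336], TCP at [0.143, 0.531, 0.231] pointing down, gripper open.
Joint ranges: [-178.18, 178.18], [-50.72, 133.34], [12.68, 142.11], [-81.47, 261.47], [9.98, 163.14], [-165.26, 165.26]. Speed limits (degrees/s): [136.94, 136.94, 180, 180, 180, 180].

### API

Orientations are given as a 3x3 rotation matrix whose columns are the frame's x, y, z axes.
In Python, from rig import observe, cams, ticket gives the robot as it stands.
- The arm moves only by the tool move_arm, never from a script. Its arguments are lists of equal length, an entry for each row: "jaw": the finger opening in cm, from 0 to 8.54; "dp": the shift along the tool's x, y, z in cm, a list of three; "turn": the turn, a rotation vector about the tool's x, y, z in rad, a list of three. In form: {"jaw": [jaw, ...], "dp": [[tx, ty, tz], ...], "turn": [[wx, wy, wz], ...]}. A call has 1 to 12 rows; each row shifts and turns the commanded pose from where the row before left it, along the tool's axes as they then stand; what a row does not reach is not made up. A row lasts 1/12 s, in which the tool goes at most 41.7 mm and 7.16 degrees, less where a joint would pass 70% of its speed; a pose out of reach is approached as far as the arm can. A call is refused whole if a number of a shift passes 4.17 or a number of a turn 0.125, either way. A call with a gripper value outside its range is refused whole. The fingers move at their own pace and stop on an object; "force" is the grip in N (left out, the last holds). Time passes only in rows, so rows that do not move let the fingers close. It gives the time, the measured TCP pose, the force, the opening and the grip force at its end, in the units of the state.
- observe(): the state, without advancing time (a new reading comes with each control period).
- cams.get_image(name): name is "scene" or "top" or "wrist"; returns (picture, depth): 420x560x3 uint8, red, green, blue; 420x560 float32, m along the optical axis (not along the pixel's ray), 0 where there is no reading.
- cams.calibration(name): a dict with "vertical_fov" (degrees; the focal length in pixels is half the picture's height over the tangent of half this angle, whatever the lens; pixels are square), "cx", "cy" (the principal point, pixels), "k1" (the pictures are not rectified: a ray, as slopes to the right and down, at radius r is drawn at 1 + k1 r^2 times it, then the intrinsics apply), "view" (4x4, takes a point from world to camera coordinates); the wrist camera has in their place "tool_from_camera" (4x4, takes a point from camera to tool coordinates, whose origin is the TCP and whose axes are the flange's). Camera axes: x right, y up, looking along -z (the intrinsics and any distortion apply to the point x, -y, -z); pixel columns grow to the right and rows downward; lengths in m; the calibration is good to about 2 mm. A picture is of the moment at which its call begins: read the wrist's pose just before it. calibration takes no time and is no camera call.
- ticket.close_job(): hands the job in; it is judged then, once.
Trained networks look in the newest picture that a camera, given by its name, has taken for a name from the list of things; names that differ only in an ending like _2 or _b are one class to them, and where a whole thing is asked for, a point or a joint stands for the part that bears it (a point fixed in the world has none). Each returns a list of dicts, best first, with "p" (0 to 1); they miss things now and then, are a little off and sometimes report something else, mostly with a low value. They report only what shows in the picture. A call takes as long as a camera call.
- cams.spot_in(camera, query): "box" ([centre column, centre row, width, height] as shares, 0 to 1, of the picture: columns of its width, rows of its height, round what is visible of it).
- cams.outline_of(camera, query): "mask" (420x560 bool, what is visible of it) and "box" ([centre column, centre row, width, height] as shares, 0 to 1, of the picture: columns of its width, rows of its height, round what is visible of it).
- cams.mark_of(camera, query): "location" ([column, row] as shares, 0 to 1, of the picture: columns of its width, rows of its height: a listed point, or the origin of a listed thing).
The state is a dict: "time_s": time; "q": joint angles; "qvel": joint speeds; "joint_efforts": joint torques, N m; "position": TCP position; "tool_rot": TCP orientation; "ft_force": force on the tool from outside, world axes, zero at the start; "wrist_torque": the same for the moment, N m; "grip_width": finger opening in m; "gripper_force": force on a finger pad.
Only numpy, scipy, OpenCV 4.12 (cv2) and the standard library are available. Lean on these libraries where they do the work, as an engineer would, in place of code of your own. Each camera call takes 0.05 s, during which the arm holds its last target. There are 200 camera calls.

### The job

Clip the orange battery work light onto the upper half of the board holder's upright rod so that it shines at the big square black chip on the board, and let go of it. Then take the cordless microscope out of its charging cradle, carry it over the things on the bench and hold it upright over that chip: centred, its broad side parallel to the holder's long side, its nose about 1 cm above the chip. Never let the microscope touch the board or its holder, leave the other parts on the bench where they are, and finish still holding the microscope steady there.

Things in the scene. Friction and masses are not known exactly. Their poses are not given: they have to be found in the camera images.
- lamp_pin (a point): Clip-on work light: orange sprung clamp of two halves, like a clothes peg, lying on its side, pin upright, 28 mm high, 75 g. This point: on the hinge pin, half-way up (14 mm). x runs from the handles to the jaws, z up: axes of the half that carries the lamp (+y side); with jaws shut x is the clamp's middle line, opened by q that half stands q/2 to the left of it.
- lamp_grip (a point): Where to squeeze: on the middle line 35 mm behind the pin, half-way up, between two flat handles that spread backwards to 50 mm behind the pin. Shut, they are 45 mm over their outer faces here. Squeezed across (about 13 N) to the stop they stand parallel, 26 mm over all, and the jaws are fully open, 20 mm between their tips, which reach 43 mm ahead of the pin.
- lamp_head (a point): Centre of the black round lamp head, 28 mm across, on a short neck 30 mm to the +y side of the middle line and 40 mm ahead of the pin; its top is 60 mm above the clamp's underside. It passes beside the rod.
- lamp_bite (a point): Middle of the clamp's gripping pocket (16 mm long, 2 mm deep in each jaw, with a lip at either end): 31 mm ahead of the hinge pin on the middle line of the shut jaws, half-way up the clamp (moves with the half that carries the lamp). With the jaws shut on the rod it lies about 3 mm from the rod's axis.
- lamp_spot (a point): A point in the lamp's beam, level with the clamp, 120 mm ahead of the pocket: while the clamp is on the rod it lies on the clamp's middle line. The lamp shines at what is below it.
- lamp_jaw (a joint): Angle between the two sprung halves of the work light, rad: 0 jaws shut, 0.5 fully open (stop), about 0.2 when they grip the rod. A spring shuts them (about 10 N on the rod).
- holder: Board holder, fixed: dark base plate 110 mm (its x) by 200 mm (its y, the long side, from y = -85 to +115 mm), 8 mm thick; aluminium cheeks 62 mm high at y = +-69 mm hold a green board (84 by 126 mm, top 48 mm above the bench) level between them; parts on it reach 64 mm above the bench. Origin: on the bench under the board's centre; z up.
- rod (a point): The holder's upright steel rod, 10 mm thick, from the base plate up to 125 mm above the bench; it stands outside the cheek at x = 30, y = 100 mm of the holder. This point is on its axis 95 mm above the bench; its upper half is free from 62 mm up. Same axes as the holder.
- chip (a point): Centre of the top of the big square black chip (16 by 16 mm) on the board, 51 mm above the bench, at x = 8, y = -18 mm of the holder. Same axes as the holder.
- scope_mid (a point): Cordless microscope standing nose down in its cradle: dark rounded box body 30 mm thick (its x), 44 mm wide (its y, the broad side) and 95 mm high, with a round grey nose 24 mm across and 30 mm long below it; 125 mm high in all, 85 to 150 g. This point is at its centre, half-way up (62.5 mm above the nose's end); z up. A silver button marks one broad face; it works equally well turned half round.
- scope_nose (a point): Centre of the flat end of the microscope's nose (its lowest point), same axes as scope_mid.
- cradle: White charging cradle, fixed to the bench: foot 80 by 92 mm, 6 mm thick, with an open-topped pocket 46 by 60 mm outside, 34 by 48 mm inside, whose rim is 56 mm above the bench and whose floor is 12 mm above it. The microscope stands in it with 2 mm play and comes out straight up (45 mm). Origin: on the bench, centre of the foot; its x and y are those of the microscope in it.
- wheel: Spare crawler wheel lying flat, black, 80 mm across, 42 mm high; leave it in place. Origin at the centre of its underside.
- gearmotor: Gear motor lying down, aluminium and black, 114 mm long (its x, from -53 to +61 mm), 34 mm wide and high; leave it in place. Origin at its underside.
- camera_head: Grey pipe-camera head, 76 by 46 by 40 mm; leave it in place. Origin at its underside.
- parts_box: White carton 60 by 45 mm, 80 mm high; leave it in place. Origin at the centre of its underside.
- solder_spool: Metal spool 60 mm across, 43 mm high; leave it in place. Origin at the centre of its underside.
- screwdriver: Red-handled screwdriver lying on the bench, 200 mm long (its x, handle to -x), 26 mm thick; leave it in place. Origin at its underside, half-way along.

How it is judged (in metres and radians):
On the way, in this order (a step that is already met when the one before it is completed fails the run):
1. the work light is clipped on the upper half of the rod, shining at the chip, and let go (horizontal distance between lamp_bite and rod below 0.008 m and z of lamp_bite in the frame of holder between 0.06 and 0.118 m and value of joint lamp_jaw between 0.1 and 0.35 rad and angle between lamp_bite's own z axis and vertical below 0.2 rad and horizontal distance between lamp_spot and chip below 0.06 m and contact force between lamp and the fingers below 0.1 N), for 0.3 s.
2. the microscope is lifted clear out of its cradle in the fingers (height (world z) of scope_nose above 0.058 m and contact force between scope and the fingers above 1 N), for 0.2 s.
At the end, for the whole second after the job is handed in: Light clipped on the rod's upper half (within 8 mm, upright to 0.2 rad, beam point within 60 mm of the chip), let go. Microscope in the fingers, still, untouched by anything else, nose 4-16 mm over the chip, 6 mm centred, upright to 0.1 rad, square to 0.17 rad. Other parts within 15 mm (all of step 1 and horizontal distance between scope_nose and chip below 0.006 m and z of scope_nose in the frame of chip between 0.004 and 0.016 m and angle between scope_nose's own z axis and vertical below 0.1 rad and angle between the y axis of scope_nose and the y axis of holder, either way round below 0.17 rad and linear speed of scope below 0.01 m/s and contact force between scope and the fingers above 2 N and contact force between scope and holder below 0.05 N and contact force between scope and lamp below 0.05 N and distance of each of wheel, gearmotor, camera_head, parts_box, solder_spool, screwdriver from where it was at the start of the episode below 0.015 m); the arm keeps its last pose, push and grip.
It fails at once if the microscope touches the board or its holder (contact force between scope and holder above 0.5 N).
It fails at once if another part on the bench is displaced by more than 30 mm (distance of any of wheel, gearmotor, camera_head, parts_box, solder_spool, screwdriver from where it was at the start of the episode above 0.03 m).
It also fails if it takes over 67 s, if anything falls off the work surface, if the arm or the gripper's body presses on something with over 40 N, if the wrist force passes 120 N, or if a joint passes its speed limit or range.

## Working session

There is one attempt and no reset: what is moved stays moved. The work goes in short steps, Python scripts to look and compute and a tool call to move; the robot and the scene stay as the last step left them, time stands still between calls to the robot, and variables do not carry over. Pictures are saved under pics/ and viewed, at most 12 in all, crops included, and the job is handed in when it is done.

Besides the shell and the picture viewer there is one more tool, called after "Call:" as name(argument=value, ...) on one line, values as JSON. move_arm: Moves the arm, as the interface text tells. Its arguments: {"type":"object","properties":{"jaw":{"type":"array","items":{"type":"number"}},"dp":{"type":"array","items":{"type":"array","items":{"type":"number"}}},"turn":{"type":"array","items":{"type":"array","items":{"type":"number"}}},"force":{"type":"number"}},"required":["jaw","dp","turn"]}

```bash
mkdir -p pics; ls
cat > h.py <<'E'
import numpy as np, cv2
from rig import observe, cams, ticket
def K(c):
    f=210/np.tan(np.radians(c['vertical_fov'])/2); return f
def cam2world(name,st=None):
    c=cams.calibration(name)
    if name=='wrist':
        T=np.eye(4);T[:3,:3]=np.array(st['tool_rot']);T[:3,3]=st['position']
        return T@np.array(c['tool_from_camera']),c
    return np.linalg.inv(np.array(c['view'])),c
def unproj(name,uv,d=None,z=None,st=None):
    """uv Nx2 pixels; depth d along axis, or world plane z"""
    M,c=cam2world(name,st); f=K(c); uv=np.atleast_2d(uv).astype(float)
    p=(uv-[c['cx'],c['cy']])/f; q=p.copy()
    for _ in range(20): q=p/(1+c['k1']*(q**2).sum(1,keepdims=True))
    r=np.c_[q[:,0],-q[:,1],-np.ones(len(q))]
    if d is not None: X=r*np.ravel(d)[:,None]; return X@M[:3,:3].T+M[:3,3]
    w=r@M[:3,:3].T; return M[:3,3]+w*((np.ravel(z)-M[2,3])/w[:,2])[:,None]
def cloud(name,img_d,mask,st=None):
    v,u=np.where(mask&(img_d>0)); return unproj(name,np.c_[u,v],img_d[v,u],st=st)
def save(n,im): cv2.imwrite('pics/'+n,im[:,:,::-1])
E
cat > a.py <<'E'
from h import *
st=observe(); print(st['time_s'],st['position'],st['tool_rot'],cams.calibration('scene')['view'])
for n in ['scene','top']:
    im,d=cams.get_image(n); save(n+'0.png',im); np.savez('pics/%s0.npz'%n,im=im,d=d)
    for q in ['lamp_pin','lamp_grip','lamp_head','lamp_bite','holder','rod','chip','scope_mid','cradle','wheel','gearmotor','camera_head','parts_box','solder_spool','screwdriver']:
        r=cams.mark_of(n,q)
        if r:
            uv=np.array(r[0]['location'])*[560,420]; zz=dict(lamp_pin=.014,lamp_grip=.014,lamp_bite=.014,lamp_head=.045,chip=.051,rod=.095,scope_mid=.0745).get(q,0)
            print(n,q,round(r[0]['p'],2),uv.round(),unproj(n,uv,z=zz)[0].round(3))
E
python3 a.py
```

```text
pics
0.0 [0.14273411 0.53085173 0.23070039] [[-9.65673076e-01  2.59759571e-01 -6.88847982e-04]
 [ 2.59760281e-01  9.65672245e-01 -1.30819413e-03]
 [ 3.25385430e-04 -1.44222320e-03 -9.99998907e-01]] [[ 0.46999665  0.88260781 -0.0103251  -0.2487602 ]
 [-0.74160307  0.40119995  0.53764624  0.35522916]
 [ 0.4786732  -0.2450348   0.8431073  -1.57841815]
 [ 0.          0.          0.          1.        ]]
scene lamp_pin 0.6 [354. 163.] [0.45  0.351 0.014]
scene lamp_grip 0.65 [367. 168.] [0.487 0.376 0.014]
scene lamp_head 0.9 [344. 159.] [0.437 0.311 0.045]
scene lamp_bite 0.63 [349. 160.] [0.432 0.343 0.014]
scene holder 0.59 [276. 233.] [ 0.56  -0.014  0.   ]
scene rod 0.95 [311. 206.] [0.575 0.098 0.095]
scene chip 0.95 [274. 230.] [ 0.574 -0.029  0.051]
scene scope_mid 0.76 [137. 245.] [ 0.44  -0.405  0.075]
scene cradle 0.88 [143. 257.] [ 0.441 -0.412  0.   ]
scene wheel 0.69 [216. 264.] [ 0.566 -0.222  0.   ]
scene gearmotor 0.7 [356. 215.] [0.623 0.245 0.   ]
scene camera_head 0.92 [252. 306.] [ 0.737 -0.187  0.   ]
scene parts_box 0.56 [330. 282.] [0.778 0.047 0.   ]
scene solder_
[... 161 characters left out ...]
 0.59 [138. 219.] [0.489 0.378 0.014]
top lamp_head 0.73 [157. 239.] [0.434 0.314 0.045]
top lamp_bite 0.83 [145. 241.] [0.429 0.356 0.014]
top holder 0.7 [164. 140.] [0.714 0.318 0.   ]
top rod 0.56 [242. 186.] [0.576 0.089 0.095]
top chip 0.75 [286. 191.] [ 0.571 -0.029  0.051]
top scope_mid 0.82 [426. 244.] [ 0.438 -0.397  0.075]
top cradle 0.62 [417. 242.] [ 0.443 -0.395  0.   ]
top wheel 0.78 [359. 197.] [ 0.565 -0.234  0.   ]
top gearmotor 0.65 [187. 176.] [0.614 0.249 0.   ]
top camera_head 0.69 [344. 135.] [ 0.741 -0.187  0.   ]
top parts_box 0.77 [257. 121.] [0.773 0.057 0.   ]
top solder_spool 0.69 [167. 138.] [0.721 0.312 0.   ]
top screwdriver 0.59 [200. 255.] [0.395 0.204 0.   ]
```

Run:
```python
import cv2
im=cv2.imread('pics/top0.png'); cv2.imwrite('pics/top0b.png',cv2.resize(im[80:330,80:480],(800,500),interpolation=cv2.INTER_CUBIC))
im=cv2.imread('pics/scene0.png'); cv2.imwrite('pics/scene0b.png',cv2.resize(im[110:350,90:440],(800,549),interpolation=cv2.INTER_CUBIC))
```

```text
(no output)
```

View pics/top0b.png

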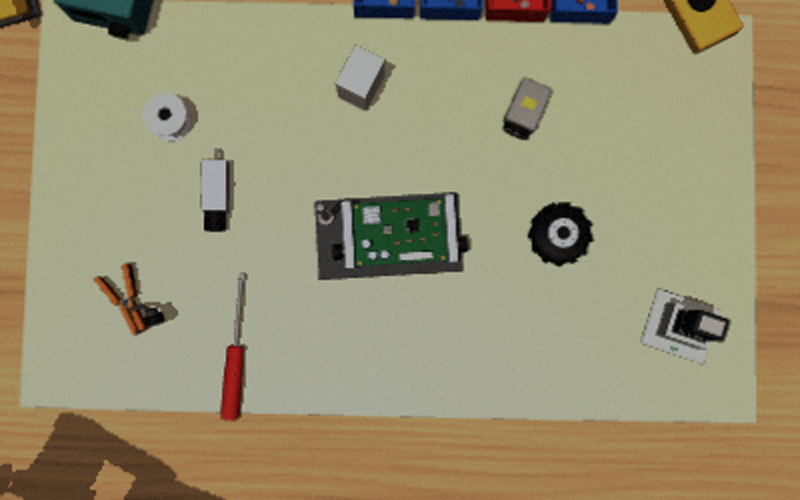

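View pics/scene0b.png

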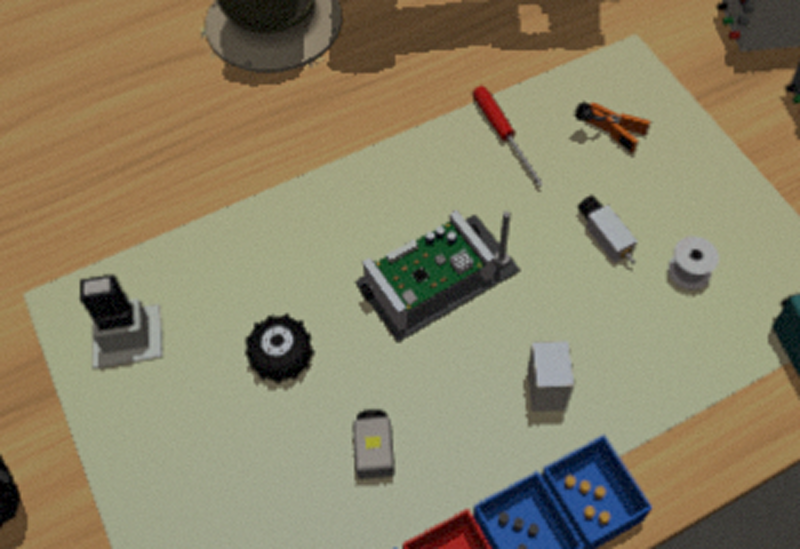

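The top view has lamp pin at crop (127,300), handles up-left and its head to the right. The rod is at (325,213), the chip at (412,226), and the microscope at bottom right in its cradle. The scene view agrees. Next I fit the holder, lamp and scope from depth.

```bash
cat >> h.py <<'E'
def delta(p,yaw,st=None):
    """dp (cm, current tool axes) and turn vector to get tool pointing down with tool-x yaw (deg)"""
    from scipy.spatial.transform import Rotation as R
    st=st or observe(); A=np.array(st['tool_rot']); y=np.radians(yaw)
    B=np.array([[np.cos(y),np.sin(y),0],[np.sin(y),-np.cos(y),0],[0,0,-1]])
    w=R.from_matrix(A.T@B).as_rotvec(); d=A.T@(np.array(p)-st['position'])*100
    print('t',st['time_s'],'dp',d.round(2),'turn',w.round(3),'nturn',(np.linalg.norm(w)/.1249).round(1)); return d,w
def yawof(st): A=np.array(st['tool_rot']); return np.degrees(np.arctan2(A[1,0],A[0,0]))
E
python3 - <<'E'
from h import *
print(np.array(cams.calibration('wrist')['tool_from_camera']).round(3),cams.calibration('wrist')['vertical_fov'])
for n in ['scene','top']:
    z=np.load('pics/%s0.npz'%n); d=z['d']; im=z['im']
    P=unproj(n,np.c_[np.tile(np.arange(560),420),np.repeat(np.arange(420),560)],d.ravel()).reshape(420,560,3)
    hsv=cv2.cvtColor(im,cv2.COLOR_RGB2HSV)
    def rect(m,name):
        q=P[m&(d>0)]; r=cv2.minAreaRect((q[:,:2]*1000).astype(np.float32)); print(n,name,len(q),np.round(r[0],1),np.round(r[1],1),round(r[2],1),'z',np.percentile(q[:,2],[5,50,95]).round(3))
    near=lambda x,y,r:np.hypot(P[...,0]-x,P[...,1]-y)<r
    rect(near(.57,-.01,.12)&(hsv[...,0]>45)&(hsv[...,0]<85)&(hsv[...,1]>120)&(P[...,2]>.03),'board')
    rect(near(.45,.36,.09)&(hsv[...,0]<18)&(hsv[...,1]>150)&(P[...,2]>.012),'lamp')
    rect(near(.44,-.4,.06)&(P[...,2]>.11),'scopetop')
    rect(near(.44,-.4,.08)&(P[...,2]>.003)&(P[...,2]<.012),'cradlefoot')
    rect(near(.576,.09,.03)&(P[...,2]>.075),'rod')
delta([.487,.376,.2],21)
E
```

```text
[[ 0.     0.962  0.274  0.068]
 [ 1.    -0.     0.     0.001]
 [ 0.     0.274 -0.962 -0.142]
 [ 0.     0.     0.     1.   ]] 65.38615466767367
scene board 574 [563.5 -24.1] [ 84.3 152.6] 3.7 z [0.043 0.047 0.05 ]
scene lamp 157 [463.  354.4] [96.7 50.9] 37.3 z [0.014 0.024 0.036]
scene scopetop 236 [ 445.8 -402.5] [44.3 31.6] 72.9 z [0.113 0.134 0.139]
scene cradlefoot 386 [ 446.  -397.3] [143.8 157.6] 19.0 z [0.003 0.005 0.009]
scene rod 38 [582.6  90.7] [8.3 9.7] 82.7 z [0.078 0.101 0.126]
top board 1004 [559.1  -6.8] [ 84.  166.1] 5.1 z [0.043 0.047 0.051]
top lamp 218 [460.9 355.1] [99.7 47.8] 36.5 z [0.015 0.026 0.032]
top scopetop 256 [ 441.2 -403.2] [47.4 30.2] 72.1 z [0.115 0.135 0.139]
top cradlefoot 533 [ 441.  -398.7] [155.3 152.5] 39.1 z [0.003 0.005 0.01 ]
top rod 21 [579.9  91.5] [9.1 8.3] 23.8 z [0.081 0.123 0.124]
t 1.6 dp [-37.26  -6.04   3.13] turn [-0.     0.     2.512] nturn 20.1
```

Call:
move_arm(jaw=[8.5,8.5,8.5,8.5,8.5,8.5,8.5,8.5,8.5,8.5,8.5,8.5], dp=[[-3.1,-0.5,0.26],[-3.1,-0.5,0.26],[-3.1,-0.5,0.26],[-3.1,-0.5,0.26],[-3.1,-0.5,0.26],[-3.1,-0.5,0.26],[-3.1,-0.5,0.26],[-3.1,-0.5,0.26],[-3.1,-0.5,0.26],[-3.1,-0.5,0.26],[-3.1,-0.5,0.26],[-3.1,-0.5,0.26]], turn=[[0,0,0.12],[0,0,0],[0,0,0],[0,0,0],[0,0,0],[0,0,0],[0,0,0],[0,0,0],[0,0,0],[0,0,0],[0,0,0],[0,0,0]])

```text
time_s: 2.6
position: [0.4686, 0.3388, 0.2001]
tool_rot: [[-0.928, 0.374, 0.0], [0.374, 0.928, 0.0], [-0.0, 0.0, -1.0]]
ft_force: [-0.1, 0.0, -0.1]
grip_width: 0.0852
gripper_force: 0.0
```

Call:
move_arm(jaw=[8.5,8.5,8.5,8.5,8.5,8.5,8.5,8.5,8.5,8.5], dp=[[0,0,0],[0,0,0],[0,0,0],[0,0,0],[0,0,0],[0,0,0],[0,0,0],[0,0,0],[0,0,0],[0,0,0]], turn=[[0,0,0.12],[0,0,0.12],[0,0,0.12],[0,0,0.12],[0,0,0.12],[0,0,0.12],[0,0,0.12],[0,0,0.12],[0,0,0.12],[0,0,0.12]])

```text
time_s: 3.43
position: [0.4673, 0.3398, 0.2001]
tool_rot: [[0.018, 1.0, -0.0], [1.0, -0.018, -0.0], [-0.0, -0.0, -1.0]]
ft_force: [0.5, 0.2, -0.0]
grip_width: 0.0847
gripper_force: 0.0
```

Call:
move_arm(jaw=[8.5,8.5,8.5,8.5,8.5,8.5,8.5,8.5,8.5,8.5,8.5], dp=[[0,0,0],[0,0,0],[0,0,0],[0,0,0],[0,0,0],[0,0,0],[0,0,0],[0,0,0],[0,0,0],[0,0,0],[0,0,0]], turn=[[0,0,0.12],[0,0,0.12],[0,0,0.12],[0,0,0.12],[0,0,0.12],[0,0,0.12],[0,0,0.12],[0,0,0.12],[0,0,0.12],[0,0,0.12],[0,0,0]])

```text
time_s: 4.35
position: [0.4673, 0.3398, 0.2001]
tool_rot: [[0.938, 0.347, -0.0], [0.347, -0.938, -0.0], [-0.0, 0.0, -1.0]]
ft_force: [0.0, 0.7, -0.2]
grip_width: 0.085
gripper_force: 0.0
```

```bash
cat > look.py <<'E'
import sys
from h import *
name=sys.argv[1]
st=observe(); print(st['time_s'],np.round(st['position'],4),'yaw',yawof(st),np.round(st['q'],1))
im,d=cams.get_image('wrist'); save(name+'.png',im); np.savez('pics/%s.npz'%name,im=im,d=d,p=st['position'],R=st['tool_rot'])
for a in sys.argv[2:]:
    q,z=a.split('='); r=cams.mark_of('wrist',q)
    if r:
        uv=np.array(r[0]['location'])*[560,420]; print(q,round(r[0]['p'],2),uv.round(),unproj('wrist',uv,z=float(z),st=st)[0].round(4))
E
python3 look.py w1 lamp_pin=.014 lamp_grip=.014 lamp_bite=.014 lamp_head=.045
python3 - <<'E'
from h import *
z=np.load('pics/w1.npz'); st=dict(position=z['p'],tool_rot=z['R']); im=z['im']; d=z['d']
hsv=cv2.cvtColor(im,cv2.COLOR_RGB2HSV)
q=cloud('wrist',d,(hsv[...,0]<18)&(hsv[...,1]>150),st); q=q[(q[:,2]>.022)&(q[:,2]<.034)]
print(len(q)); g=((q[:,:2]-[.40,.28])/.002).astype(int)
b=np.zeros((80,80,3),np.uint8)
for i,j in g:
    if 0<=i<80 and 0<=j<80: b[79-i,79-j]=255
o=cv2.resize(b,(400,400),interpolation=cv2.INTER_NEAREST); 
o=np.hstack([cv2.resize(im,(533,400)) ,o[:,:260]*0]) if 0 else np.hstack([cv2.resize(im[:,:,::-1],(400,300)),o[:300,:]])
o=np.zeros((400,800,3),np.uint8); o[:300,:400]=cv2.resize(im[:,:,::-1],(400,300)); o[:,400:]=cv2.resize(b,(400,400),interpolation=cv2.INTER_NEAREST); cv2.imwrite('pics/w1b.png',o)
E
```

```text
4.35 [0.4673 0.3398 0.2001] yaw 20.3141125624474 [24.3 25.9 72.9 -0.  81.2 94. ]
lamp_pin 0.95 [255. 195.] [0.4566 0.3608 0.014 ]
lamp_grip 0.73 [248. 159.] [0.4884 0.3802 0.014 ]
lamp_bite 0.62 [260. 222.] [0.4302 0.3462 0.014 ]
lamp_head 0.63 [287. 236.] [0.4357 0.3191 0.045 ]
2465
```

View pics/w1b.png

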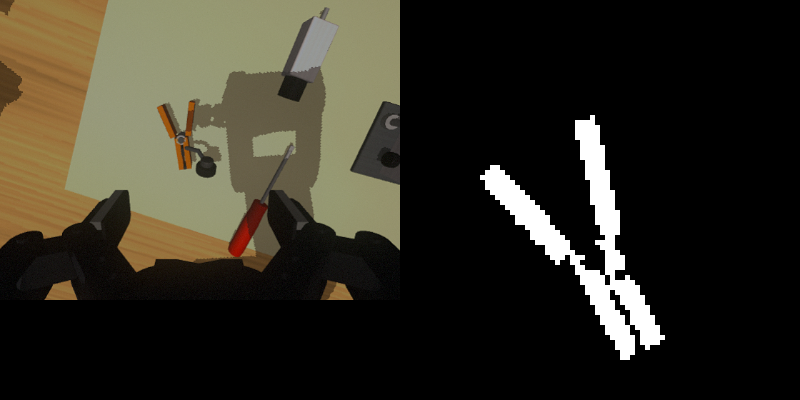

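The wrist view shows the clamp at (180,140) with handles spreading up and away. The depth mask gives the pin at (0.456, 0.361) and a middle-line yaw of about 28°.

```bash
python3 -c "
from h import *
delta([.4868,.3774,.0035],28)"
```

```text
t 4.6 dp [ 3.15 -2.82 19.66] turn [ 0.     0.    -0.127] nturn 1.0
```

Call:
move_arm(jaw=[8.5,8.5,8.5,8.5,8.5,8.5,8.5,8.5,8.5,8.5,8.5], dp=[[1.6,-1.4,0],[1.55,-1.42,0],[0,0,0],[0,0,3],[0,0,3],[0,0,3],[0,0,3],[0,0,3],[0,0,2.6],[0,0,1.5],[0,0,0.5]], turn=[[0,0,0],[0,0,0],[0,0,-0.124],[0,0,0],[0,0,0],[0,0,0],[0,0,0],[0,0,0],[0,0,0],[0,0,0],[0,0,0]])

```text
time_s: 5.52
position: [0.4857, 0.3767, 0.0013]
tool_rot: [[0.885, 0.466, -0.004], [0.466, -0.885, -0.002], [-0.005, -0.0, -1.0]]
ft_force: [-0.3, 0.1, 0.8]
grip_width: 0.0845
gripper_force: 0.0
```

Call:
move_arm(jaw=[6.5,5,4,3.5,3,2.6,2.3,2.3,2.3,2.3,2.3,2.3], dp=[[0,0,0],[0,0,0],[0,0,0],[0,0,0],[0,0,0],[0,0,0],[0,0,0],[0,0,0],[0,0,0],[0,0,0],[0,0,0],[0,0,0]], turn=[[0,0,0],[0,0,0],[0,0,0],[0,0,0],[0,0,0],[0,0,0],[0,0,0],[0,0,0],[0,0,0],[0,0,0],[0,0,0],[0,0,0]], force=45)

```text
time_s: 6.52
position: [0.4886, 0.3783, 0.0072]
tool_rot: [[0.886, 0.464, 0.006], [0.464, -0.886, 0.003], [0.006, -0.0, -1.0]]
ft_force: [0.8, 0.8, 11.1]
grip_width: 0.0242
gripper_force: 44.2
```

Call:
move_arm(jaw=[2.3,2.3,2.3,2.3,2.3,2.3,2.3,2.3], dp=[[0,0,-1],[0,0,-2],[0,0,-3],[0,0,-3],[0,0,-3],[0,0,-3],[0,0,-1],[0,0,0]], turn=[[0,0,0],[0,0,0],[0,0,0],[0,0,0],[0,0,0],[0,0,0],[0,0,0],[0,0,0]])

```text
time_s: 7.18
position: [0.4877, 0.3778, 0.1676]
tool_rot: [[0.886, 0.464, 0.006], [0.464, -0.886, 0.003], [0.006, 0.0, -1.0]]
ft_force: [0.5, 0.4, -1.6]
grip_width: 0.0244
gripper_force: 44.9
```

```bash
python3 look.py w2 lamp_pin=.17 lamp_bite=.17 lamp_head=.2
python3 - <<'E'
from h import *
z=np.load('pics/w2.npz'); im=z['im'][:,:,::-1]; d=z['d']
A=np.array(z['R']); 
hsv=cv2.cvtColor(z['im'],cv2.COLOR_RGB2HSV)
st=dict(position=z['p'],tool_rot=z['R'])
q=cloud('wrist',d,(hsv[...,0]<18)&(hsv[...,1]>150),st); q=(q-z['p'])@A
q=q[q[:,2]<.03]
for a in range(-90,60,10):
    s=q[(q[:,0]*1000>=a)&(q[:,0]*1000<a+10)]
    if len(s)>5: print(a,len(s),(np.percentile(s[:,1:],[2,50,98],axis=0)*1000).round(1).tolist())
cv2.imwrite('pics/w2b.png',im)
E
```

```text
7.1833 [0.4877 0.3778 0.1676] yaw 27.677109119857164 [26.8 31.1 69.3 -0.  79.2 89.1]
lamp_pin 0.92 [279. 349.] [0.4528 0.3587 0.17  ]
-60 13 [[-13.8, -0.8], [-12.6, 3.6], [13.4, 6.5]]
-50 42 [[-12.3, -11.3], [10.4, -4.8], [12.6, 1.7]]
-40 190 [[-9.8, -21.5], [3.8, -19.5], [9.7, -3.4]]
-30 683 [[-12.5, -21.7], [-4.9, -20.5], [12.1, -3.6]]
-20 802 [[-12.8, -22.0], [-4.8, -20.5], [12.2, 0.6]]
-10 956 [[-43.3, -66.6], [-4.8, -20.6], [40.9, -11.0]]
0 932 [[-44.5, -79.0], [-4.7, -20.6], [32.0, -10.5]]
10 2721 [[-58.1, -89.6], [-6.8, -57.8], [26.8, 3.8]]
20 123 [[-19.1, -97.9], [-9.1, -95.1], [19.8, -91.4]]
```

View pics/w2b.png

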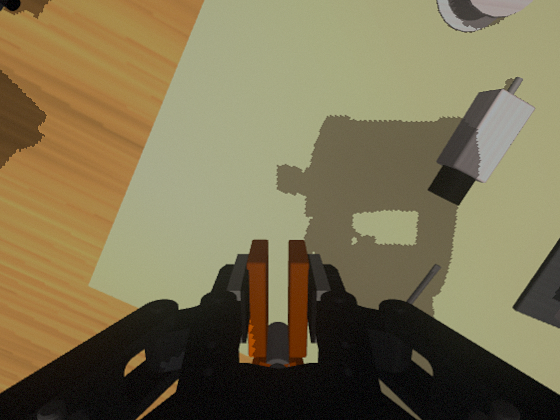

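Jaws are fully open: the handles stand parallel in the picture at columns 260 and 298, with their ends at row 241, and the clamp is level. On the way to the rod I take a look at the holder.

Call:
move_arm(jaw=[2.3,2.3,2.3,2.3,2.3,2.3,2.3,2.3,2.3], dp=[[-0.6,1.4,-0.3],[-1,2.3,-0.5],[-1,2.3,-0.5],[-1,2.3,-0.5],[-1,2.3,-0.5],[-1,2.3,-0.5],[-1,2.3,-0.3],[-0.6,1.1,0],[0,0,0]], turn=[[0,0,0],[0,0,0],[0,0,0],[0,0,0],[0,0,0],[0,0,0],[0,0,0],[0,0,0],[0,0,0]])

```text
time_s: 8.13
position: [0.4986, 0.197, 0.1945]
tool_rot: [[0.887, 0.462, -0.001], [0.462, -0.887, -0.001], [-0.002, -0.0, -1.0]]
ft_force: [1.3, -0.6, -0.3]
grip_width: 0.0243
gripper_force: 44.9
```

```bash
python3 look.py w3 rod=.095 chip=.051 holder=.0
python3 - <<'E'
from h import *
z=np.load('pics/w2.npz'); st=dict(position=z['p'],tool_rot=z['R'])
e=unproj('wrist',[[260,241],[298,241]],z=z['p'][2]+.0205,st=st); print('handle ends tool',((e-z['p'])@z['R']*1000).round(1))
z=np.load('pics/w3.npz'); st=dict(position=z['p'],tool_rot=z['R']); im=z['im']; d=z['d']
P=unproj('wrist',np.c_[np.tile(np.arange(560),420),np.repeat(np.arange(420),560)],d.ravel(),st=st).reshape(420,560,3)
hsv=cv2.cvtColor(im,cv2.COLOR_RGB2HSV)
m=(d>0)&(np.hypot(P[...,0]-.58,P[...,1]-.09)<.035)&(P[...,2]>.07); q=P[m]
print('rod',len(q)); 
for a in np.arange(.07,.13,.01):
    s=q[(q[:,2]>=a)&(q[:,2]<a+.01)]
    if len(s): print(a.round(2),len(s),s.mean(0).round(4),s.min(0).round(4),s.max(0).round(4))
m=(d>0)&(hsv[...,0]>45)&(hsv[...,0]<85)&(hsv[...,1]>120)&(abs(P[...,2]-.048)<.01)&(P[...,1]<.1); q=P[m]
r=cv2.minAreaRect((q[:,:2]*1000).astype(np.float32)); print('board',r)
cv2.imwrite('pics/w3b.png',im[:,:,::-1])
c=np.array(cams.calibration('scene')['view']); print('scene cam',np.linalg.inv(c)[:3,3].round(2))
E
```

```text
8.1333 [0.4986 0.197  0.1945] yaw 27.486709001332795 [ 8.9 22.2 80.1 -0.  77.8 71.4]
rod 0.9 [451. 181.] [0.5825 0.0945 0.095 ]
chip 0.84 [528. 245.] [ 0.5701 -0.03    0.051 ]
holder 0.63 [474. 229.] [ 0.5586 -0.0118  0.    ]
handle ends tool [[ 25.   -7.  -20.3]
 [ 25.    8.1 -20.3]]
rod 681
0.07 79 [0.5822 0.0969 0.0755] [0.5779 0.0933 0.0702] [0.5877 0.0987 0.0799]
0.08 77 [0.5821 0.0969 0.0851] [0.5779 0.0931 0.0803] [0.5873 0.0984 0.0897]
0.09 82 [0.5824 0.0972 0.0948] [0.5776 0.0928 0.09  ] [0.5874 0.0988 0.0998]
0.1 109 [0.5819 0.0975 0.105 ] [0.5776 0.0932 0.1001] [0.5873 0.0996 0.11  ]
0.11 121 [0.582  0.0975 0.1151] [0.5775 0.0931 0.1102] [0.5876 0.0993 0.1199]
0.12 213 [0.5823 0.0952 0.1239] [0.5777 0.0896 0.12  ] [0.5876 0.0992 0.1265]
board ((561.6422119140625, -12.461494445800781), (83.9535903930664, 117.4605941772461), 5.0876970291137695)
scene cam [ 1.14 -0.31  1.14]
```

View pics/w3b.png

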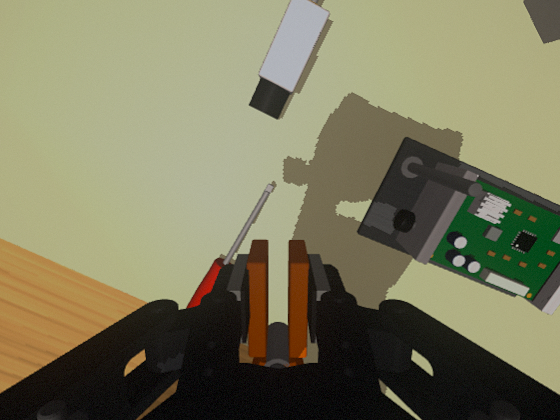

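Run:
```python
from h import *
z=np.load('pics/w2.npz'); st=dict(position=z['p'],tool_rot=z['R'])
for r,h in [(241,-.0075),(268,.0205)]:
    e=unproj('wrist',[[260,r],[298,r]],z=z['p'][2]+h,st=st); print(((e-z['p'])@z['R']*1000).round(1))
# pin net point at top
e=unproj('wrist',[[279,349]],z=z['p'][2]+.0205,st=st); print('pin top',((e-z['p'])@z['R']*1000).round(1))
e=unproj('wrist',[[279,349]],z=z['p'][2]+.0065,st=st); print('pin mid',((e-z['p'])@z['R']*1000).round(1))
P=unproj('wrist',np.c_[np.full(40,260),np.arange(236,276)],z['d'][236:276,260],st=st); print((((P-z['p'])@z['R'])[::3]*1000).round(1))
rod=np.array([.5823,.0945]); chip=np.array([.571,-.0295]); print(np.degrees(np.arctan2(*(rod-chip)[::-1])))
```

```text
[[14.4 -8.6  7.6]
 [14.4 10.   7.6]]
[[ 13.3  -7.1 -20.4]
 [ 13.3   8.3 -20.4]]
pin top [[-25.4   0.7 -20.7]]
pin mid [[-36.5   0.7  -6.7]]
[[-40.4 -17.9 165.9]
 [-43.8 -18.  166.4]
 [ 15.7  -8.3   2.7]
 [ 15.4  -8.2  -0.4]
 [ 15.3  -8.   -3.8]
 [ 15.4  -7.8  -7.5]
 [ 15.5  -7.6 -11.1]
 [ 15.9  -7.4 -15.3]
 [ 15.8  -7.2 -18.2]
 [ 15.1  -7.1 -19.5]
 [ 14.   -7.1 -20.1]
 [ 12.7  -7.2 -20.1]
 [ 11.5  -7.2 -20.4]
 [  9.9  -7.2 -19.9]]
84.79307292198864
```

Call:
move_arm(jaw=[2.3,2.3,2.3,2.3,2.3,2.3,2.3,2.3,2.3,2.3], dp=[[0,0,0],[0,0,0],[0,0,0],[0,0,0],[0,0,0],[0,0,0],[0,0,0],[0,0,0],[0,0,0],[0,0,0]], turn=[[0,0,-0.07],[0,0,-0.12],[0,0,-0.12],[0,0,-0.12],[0,0,-0.12],[0,0,-0.12],[0,0,-0.12],[0,0,-0.12],[0,0,-0.09],[0,0,0]])

```text
time_s: 9.17
position: [0.4985, 0.2005, 0.1948]
tool_rot: [[0.083, 0.997, -0.001], [0.997, -0.083, 0.0], [-0.0, -0.001, -1.0]]
ft_force: [-0.1, -0.6, -0.5]
grip_width: 0.0244
gripper_force: 44.9
```

```bash
python3 -c "
from h import *
delta([.5937,.220,.0885],84.8)"
```

```text
t 9.1667 dp [ 2.74  9.33 10.62] turn [-0.001  0.     0.007] nturn 0.1
```

Call:
move_arm(jaw=[2.3,2.3,2.3,2.3,2.3,2.3,2.3,2.3,2.3,2.3], dp=[[0.54,1.9,0],[0.55,1.9,0],[0.55,1.9,0],[0.55,1.9,0],[0.55,1.73,2],[0,0,3],[0,0,3],[0,0,1.6],[0,0,1],[0,0,0]], turn=[[0,0,0.007],[0,0,0],[0,0,0],[0,0,0],[0,0,0],[0,0,0],[0,0,0],[0,0,0],[0,0,0],[0,0,0]])

```text
time_s: 10.0
position: [0.5932, 0.2185, 0.0869]
tool_rot: [[0.096, 0.995, -0.004], [0.995, -0.096, -0.001], [-0.001, -0.004, -1.0]]
ft_force: [0.3, -0.0, 0.2]
grip_width: 0.0241
gripper_force: 44.9
```

Run:
```python
from h import *
delta([.5883,.1602,.0885],84.8)
im,d=cams.get_image('scene'); np.savez('pics/s2.npz',im=im,d=d)
P=unproj('scene',np.c_[np.tile(np.arange(560),420),np.repeat(np.arange(420),560)],d.ravel()).reshape(420,560,3)
hsv=cv2.cvtColor(im,cv2.COLOR_RGB2HSV)
m=(d>0)&(hsv[...,0]<18)&(hsv[...,1]>150)&(P[...,2]>.06)&(np.hypot(P[...,0]-.59,P[...,1]-.19)<.1); q=P[m]; print('orange',len(q),q.min(0).round(3),q.max(0).round(3))
for a in np.arange(.12,.24,.01):
    s=q[(q[:,1]>=a)&(q[:,1]<a+.01)]
    if len(s): print(a.round(2),len(s),s.mean(0).round(4),s[:,0].min().round(4),s[:,0].max().round(4))
v=np.array([np.where(m)[0].mean(),np.where(m)[1].mean()]).astype(int)
c=im[v[0]-70:v[0]+70,v[1]-90:v[1]+90]; save('s2.png',cv2.resize(c,(720,560),interpolation=cv2.INTER_CUBIC))
```

```text
t 10.0 dp [-5.85  0.07 -0.16] turn [-0.004  0.001 -0.005] nturn 0.1
orange 246 [0.549 0.137 0.08 ] [0.642 0.224 0.328]
0.13 14 [0.6025 0.1383 0.0991] 0.5754 0.6238
0.14 34 [0.5898 0.1449 0.1007] 0.5716 0.6148
0.15 25 [0.5829 0.1548 0.1172] 0.5741 0.6168
0.16 25 [0.5889 0.1646 0.1034] 0.5774 0.6143
0.17 14 [0.5893 0.1744 0.1046] 0.579 0.6007
0.18 31 [0.5975 0.185  0.1379] 0.5817 0.6174
0.19 40 [0.5955 0.1951 0.1062] 0.5798 0.6143
0.2 39 [0.5984 0.2044 0.114 ] 0.5801 0.6425
0.21 18 [0.5838 0.2142 0.1083] 0.5494 0.59
0.22 6 [0.5955 0.2219 0.1134] 0.5811 0.618
```

View pics/s2.png

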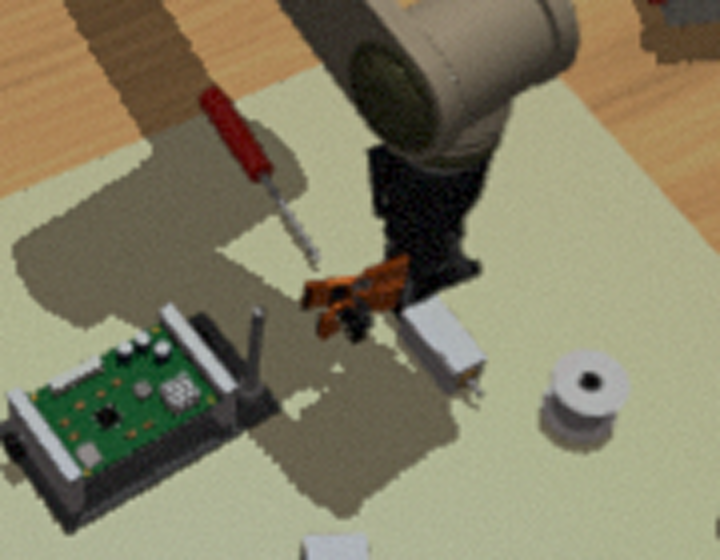

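The open jaws point at the rod with the head on the near side, well clear of it. I slide them on.

Call:
move_arm(jaw=[2.3,2.3,2.3,2.3,2.3,2.3,2.3,2.3,2.3,2.3], dp=[[-0.8,0.05,-0.1],[-0.8,0,0],[-0.8,0,0],[-0.8,0,0],[-0.8,0,0],[-0.6,0,0],[-0.5,0,0],[-0.4,0,0],[-0.3,0,0],[0,0,0]], turn=[[0,0,0],[0,0,0],[0,0,0],[0,0,0],[0,0,0],[0,0,0],[0,0,0],[0,0,0],[0,0,0],[0,0,0]])

```text
time_s: 10.88
position: [0.5892, 0.1598, 0.0901]
tool_rot: [[0.095, 0.995, -0.0], [0.995, -0.095, -0.0], [-0.0, -0.0, -1.0]]
ft_force: [-0.3, 0.8, -1.3]
grip_width: 0.0246
gripper_force: 44.9
```

Run:
```python
from h import *
delta([.5883,.1602,.0885],84.8)
im,d=cams.get_image('scene')
for q in ['lamp_bite','rod','lamp_pin']:
    r=cams.mark_of('scene',q)
    if r: uv=np.array(r[0]['location'])*[560,420]; print(q,r[0]['p'],unproj('scene',uv,z=.095)[0].round(4))
save('s3.png',cv2.resize(im[150:250,260:400],(784,560),interpolation=cv2.INTER_CUBIC))
```

```text
t 10.8833 dp [ 0.03 -0.1   0.16] turn [-0.     0.    -0.005] nturn 0.0
lamp_bite 0.79 [0.5822 0.0923 0.095 ]
rod 0.87 [0.5785 0.0904 0.095 ]
lamp_pin 0.51 [0.5848 0.115  0.095 ]
```

View pics/s3.png

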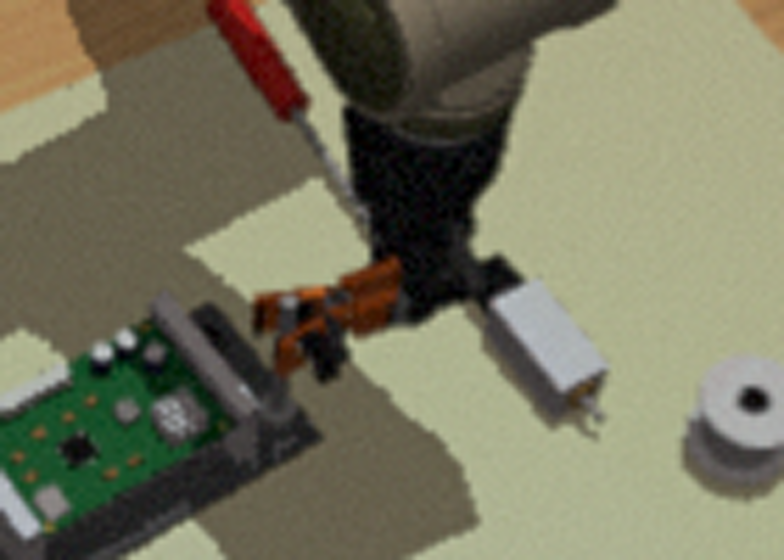

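The rod's top at (288,305) stands between the open jaws, so I release and back up.

Call:
move_arm(jaw=[2.8,3.1,3.4,3.7,4,4.5,5,5.5,6,6.3,6.3,6.3], dp=[[0,0,0],[0,0,0],[0,0,0],[0,0,0],[0,0,0],[0,0,0],[0,0,0],[0,0,0],[0,0,0],[0,0,0],[0,0,0],[0,0,0]], turn=[[0,0,0],[0,0,0],[0,0,0],[0,0,0],[0,0,0],[0,0,0],[0,0,0],[0,0,0],[0,0,0],[0,0,0],[0,0,0],[0,0,0]])

```text
time_s: 12.08
position: [0.5893, 0.1603, 0.0901]
tool_rot: [[0.095, 0.995, 0.0], [0.995, -0.095, -0.0], [-0.0, 0.0, -1.0]]
ft_force: [0.4, 1.0, -0.5]
grip_width: 0.0628
gripper_force: 0.0
```

Run:
```python
from h import *
im,d=cams.get_image('scene')
for q in ['lamp_bite','rod','lamp_pin']:
    r=cams.mark_of('scene',q)
    if r: uv=np.array(r[0]['location'])*[560,420]; print(q,r[0]['p'],unproj('scene',uv,z=.095)[0].round(4))
save('s4.png',cv2.resize(im[150:250,260:400],(784,560),interpolation=cv2.INTER_CUBIC))
```

```text
lamp_bite 0.52 [0.5808 0.0939 0.095 ]
rod 0.59 [0.5892 0.0992 0.095 ]
lamp_pin 0.78 [0.5876 0.1245 0.095 ]
```

View pics/s4.png

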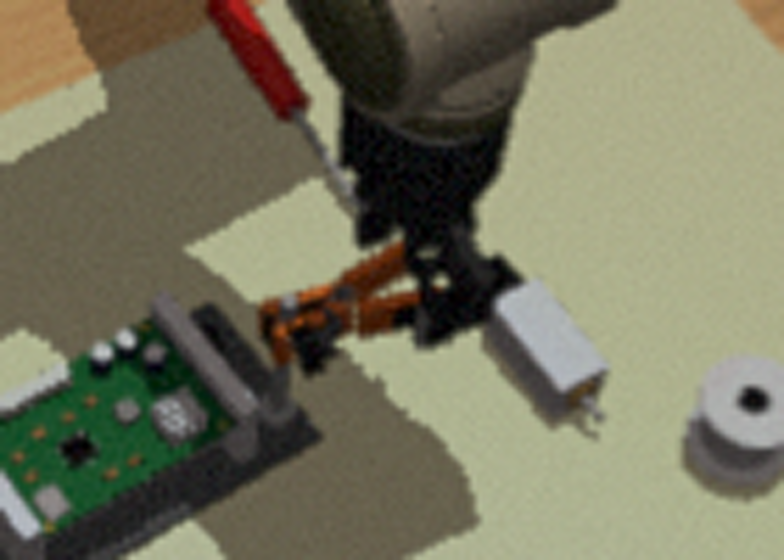

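The jaws are shut on the rod and the handles are free of the fingers. Up and over to the microscope.

Call:
move_arm(jaw=[6.3,6.3,6.3,6.3,6.3,8.5,8.5,8.5], dp=[[0,0,-1],[0,0,-2],[0,0,-2.5],[0,0,-2.5],[0,0,-2.5],[0,0,-2.5],[0,0,-2],[0,0,0]], turn=[[0,0,0],[0,0,0],[0,0,0],[0,0,0],[0,0,0],[0,0,0],[0,0,0],[0,0,0]])

```text
time_s: 12.95
position: [0.5904, 0.1604, 0.2456]
tool_rot: [[0.095, 0.995, 0.009], [0.995, -0.095, 0.001], [0.001, 0.009, -1.0]]
ft_force: [-0.3, -0.2, 0.6]
grip_width: 0.0849
gripper_force: 0.0
```

Call:
move_arm(jaw=[8.5,8.5,8.5,8.5,8.5,8.5,8.5,8.5,8.5,8.5], dp=[[-1.9,-0.3,0],[-3,-0.48,0],[-3,-0.48,0],[-3,-0.48,0],[-3,-0.48,0],[-3,-0.48,0],[-3,-0.48,0],[-3,-0.48,0],[-3,-0.48,0],[-3,-0.48,0]], turn=[[0,0,0],[0,0,0],[0,0,0],[0,0,0],[0,0,0],[0,0,0],[0,0,0],[0,0,0],[0,0,0],[0,0,0]])

```text
time_s: 13.78
position: [0.515, -0.1243, 0.2403]
tool_rot: [[0.095, 0.995, -0.0], [0.995, -0.095, 0.0], [0.0, -0.0, -1.0]]
ft_force: [0.9, -0.3, 0.5]
grip_width: 0.0852
gripper_force: 0.0
```

Call:
move_arm(jaw=[8.5,8.5,8.5,8.5,8.5,8.5,8.5,8.5,8.5,8.5,8.5,8.5], dp=[[-3,-0.48,0],[-3,-0.48,0],[-3,-0.48,0],[-3,-0.48,0],[-3,-0.48,0],[-3,-0.48,0],[-3,-0.48,0],[-3,-0.48,0],[-2.2,-0.4,0],[0,0,0],[0,0,0],[0,0,0]], turn=[[0,0,0],[0,0,0],[0,0,0],[0,0,0],[0,0,0],[0,0,0],[0,0,0],[0,0,0],[0,0,0.1],[0,0,0.11],[0,0,0],[0,0,0]])

```text
time_s: 14.78
position: [0.4486, -0.3796, 0.2401]
tool_rot: [[0.297, 0.955, -0.0], [0.955, -0.297, 0.001], [0.0, -0.0, -1.0]]
ft_force: [0.3, 0.9, 0.1]
grip_width: 0.085
gripper_force: 0.0
```

```bash
python3 look.py w5 scope_mid=.0745 cradle=0
python3 - <<'E'
from h import *
z=np.load('pics/w5.npz'); st=dict(position=z['p'],tool_rot=z['R']); im=z['im']; d=z['d']
P=unproj('wrist',np.c_[np.tile(np.arange(560),420),np.repeat(np.arange(420),560)],d.ravel(),st=st).reshape(420,560,3)
def rect(m,n):
    q=P[m&(d>0)]
    if len(q)<20: print(n,len(q));return
    r=cv2.minAreaRect((q[:,:2]*1000).astype(np.float32)); print(n,len(q),np.round(r[0],1),np.round(r[1],1),round(r[2],1),q[:,2].mean().round(4))
near=np.hypot(P[...,0]-.443,P[...,1]+.403)<.06
rect(near&(P[...,2]>.125)&(P[...,2]<.15),'scopetop'); rect(near&(abs(P[...,2]-.056)<.004),'rim')
for n in ['scene']:
    im2,d2=cams.get_image(n)
    for q,h in [('lamp_bite',.095),('rod',.095),('lamp_pin',.095),('lamp_head',.13)]:
        r=cams.mark_of(n,q)
        if r: uv=np.array(r[0]['location'])*[560,420]; print(q,r[0]['p'],unproj(n,uv,z=h)[0].round(4))
o=np.hstack([cv2.resize(im,(400,300)),cv2.resize(im2[150:250,260:400],(400,300))]); save('w5b.png',o)
E
```

```text
14.7833 [ 0.4486 -0.3796  0.2401] yaw 72.69857562856052 [-51.8  25.3  67.1   0.   87.6 -34.5]
cradle 0.6 [278. 205.] [ 0.4412 -0.4069  0.    ]
scopetop 1992 [ 444.2 -401.7] [43.7 29.9] 72.1 0.1363
rim 761 [ 444.  -402.3] [60.4 46. ] 72.4 0.0556
lamp_bite 0.96 [0.588 0.085 0.095]
rod 0.9 [0.5809 0.0935 0.095 ]
lamp_pin 0.66 [0.5936 0.1243 0.095 ]
lamp_head 0.93 [0.6172 0.0759 0.13  ]
```

View pics/w5b.png

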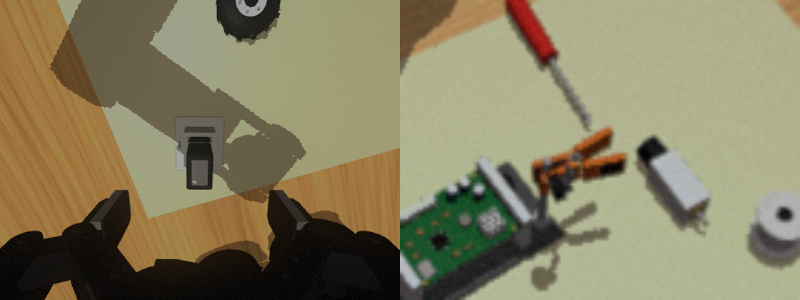

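The wrist view shows the scope at (200,170) in its cradle, and the right half shows the lamp still clipped on the rod. Depth gives the scope at (0.4442, -0.402) with a broad-side yaw of 72.3°.

```bash
python3 -c "
from h import *
delta([.4442,-.402,.081],72.3)"
```

```text
t 15.1833 dp [-2.29  0.22 15.92] turn [0.    0.    0.005] nturn 0.0
```

Call:
move_arm(jaw=[8.5,8.5,8.5,8.5,8.5,8.5,8.5,8.5,8.5,8.5], dp=[[-1.1,0.1,0],[-1.19,0.12,0],[0,0,2],[0,0,2.5],[0,0,2.5],[0,0,2.5],[0,0,2.5],[0,0,2.4],[0,0,1.5],[0,0,0]], turn=[[0,0,0.005],[0,0,0],[0,0,0],[0,0,0],[0,0,0],[0,0,0],[0,0,0],[0,0,0],[0,0,0],[0,0,0]])

```text
time_s: 16.02
position: [0.4426, -0.4023, 0.0777]
tool_rot: [[0.306, 0.952, -0.004], [0.952, -0.306, 0.005], [0.003, -0.005, -1.0]]
ft_force: [-0.5, -0.2, -0.8]
grip_width: 0.0853
gripper_force: 0.0
```

Call:
move_arm(jaw=[7,6,5,4.2,3.8,3.4,3,2.5,2.5,2.5,2.5,2.5], dp=[[0,0,0],[0,0,0],[0,0,0],[0,0,0],[0,0,0],[0,0,0],[0,0,0],[0,0,0],[0,0,0],[0,0,0],[0,0,0],[0,0,0]], turn=[[0,0,0],[0,0,0],[0,0,0],[0,0,0],[0,0,0],[0,0,0],[0,0,0],[0,0,0],[0,0,0],[0,0,0],[0,0,0],[0,0,0]], force=50)

```text
time_s: 17.02
position: [0.4438, -0.4023, 0.0816]
tool_rot: [[0.305, 0.952, -0.0], [0.952, -0.305, -0.0], [-0.0, -0.0, -1.0]]
ft_force: [-2.0, 1.1, 5.9]
grip_width: 0.0295
gripper_force: 47.8
```

Call:
move_arm(jaw=[2.5,2.5,2.5,2.5,2.5,2.5,2.5,2.5,2.5,2.5,2.5,2.5], dp=[[0,0,-0.5],[0,0,-1],[0,0,-1],[0,0,-1],[0,0,-1.5],[0,0,-1.5],[0,0,-1.5],[0,0,-1.5],[0,0,-1.5],[0,0,-0.5],[0,0,0],[0,0,0]], turn=[[0,0,0],[0,0,0],[0,0,0],[0,0,0],[0,0,0],[0,0,0],[0,0,0],[0,0,0],[0,0,0],[0,0,0],[0,0,0],[0,0,0]])

```text
time_s: 18.02
position: [0.4438, -0.4022, 0.196]
tool_rot: [[0.305, 0.952, -0.0], [0.952, -0.305, 0.0], [0.0, -0.0, -1.0]]
ft_force: [-0.2, -0.2, -1.2]
grip_width: 0.0299
gripper_force: 47.7
```

```bash
cat > sc.py <<'E'
import sys
from h import *
st=observe(); p=np.array(st['position']); A=np.array(st['tool_rot']); print(st['time_s'],p.round(4),'yaw',yawof(st))
im,d=cams.get_image('wrist'); P=unproj('wrist',np.c_[np.tile(np.arange(560),420),np.repeat(np.arange(420),560)],d.ravel(),st=st).reshape(420,560,3)
Q=((P-p)@A)*1000; ok=(d>0)&(abs(Q[...,1])<14)&(abs(Q[...,0])<60)&(Q[...,2]<75)&(Q[...,2]>-70)
q=Q[ok]; h=np.histogram(q[:,2],bins=np.arange(-70,76,4)); print([(int(b),int(c)) for b,c in zip(h[1],h[0]) if c>15])
for a in range(-64,76,10):   # front face x by z
    s=q[(q[:,2]>=a)&(q[:,2]<a+10)]
    if len(s)>10: print(a,len(s),'x',np.percentile(s[:,0],[5,50,95]).round(1),'y',np.percentile(s[:,1],[3,50,97]).round(1))
for n in ['top','scene']:
    I,D=cams.get_image(n); P=unproj(n,np.c_[np.tile(np.arange(560),420),np.repeat(np.arange(420),560)],D.ravel()).reshape(420,560,3)
    for nm,h in [('scope_mid',p[2]-.006),('scope_nose',p[2]-.069)]:
        r=cams.mark_of(n,nm)
        if r: uv=np.array(r[0]['location'])*[560,420]; print(n,nm,round(r[0]['p'],2),uv.round(),unproj(n,uv,z=h)[0].round(4))
    r=cams.outline_of(n,'scope_mid')
    if r:
        q=P[r[0]['mask']&(D>0)]; q=q[np.hypot(q[:,0]-p[0],q[:,1]-p[1])<.04]; print(n,len(q),'z',np.percentile(q[:,2],[0,1,3,97]).round(4)) if len(q) else 0
save(sys.argv[1]+'.png',im)
E
python3 sc.py w6
```

```text
18.0167 [ 0.4438 -0.4022  0.196 ] yaw 72.240091224894
[(-70, 99), (-66, 23), (-58, 6261), (-54, 987), (-50, 488), (-46, 448), (-42, 393), (-38, 356), (-34, 324), (-30, 289), (-26, 269), (-22, 245), (-18, 219), (-14, 222), (-10, 178), (-6, 217), (-2, 152), (2, 146), (6, 134), (10, 132), (14, 124), (18, 113), (22, 104), (26, 96), (30, 96), (34, 79)]
-64 6264 x [-2.8  9.5 20.5] y [-11.7   0.7  13.2]
-54 1718 x [ 8.4 22.  22.6] y [-13.1  -0.5  13.1]
-44 954 x [21.6 22.1 22.6] y [-12.    0.9  13.1]
-34 747 x [21.6 22.1 22.6] y [-12.1   0.5  13.1]
-24 599 x [21.6 22.1 22.5] y [-12.    0.5  13.1]
-14 502 x [21.6 22.1 22.5] y [-12.2   0.8  13.1]
-4 413 x [21.7 22.2 22.6] y [-13.1  -0.1  13.1]
6 331 x [21.7 22.  22.4] y [-11.8   0.3  13.1]
16 276 x [21.6 22.1 22.4] y [-12.3   0.7  13.1]
26 236 x [21.7 22.1 22.3] y [-12.1   0.7  13. ]
36 35 x [21.8 22.1 22.2] y [-10.6  -1.   12. ]
top scope_mid 0.44 [439. 244.] [ 0.4384 -0.3943  0.19  ]
scene scope_mid 0.57 [124. 226.] [ 0.4438 -0.4082  0.19  ]
scene scope_nose 0.68 [134. 235.] [ 0.4415 -0.3989  0.127 ]
scene 330 z [0.1252 0.1261 0.1314 0.2506]
```

The scope hangs centred and vertical in the fingers, side faces at ±22 mm and nose about 70 mm below the TCP. I carry it to beside the chip for a look from close by.

Call:
move_arm(jaw=[2.5,2.5,2.5,2.5,2.5,2.5,2.5,2.5,2.5,2.5,2.5,2.5], dp=[[1,0.1,0],[2,0.2,-0.4],[3,0.3,0],[3,0.3,0],[3,0.3,0],[3,0.3,0],[3,0.3,0],[3,0.3,0],[3,0.3,0],[3,0.3,0],[3,0.3,0],[2,0.4,0]], turn=[[0,0,0],[0,0,0],[0,0,0],[0,0,0],[0,0,0],[0,0,0],[0,0,0],[0,0,0],[0,0,0],[0,0,0],[0,0,0],[0,0,0]])

```text
time_s: 19.47
position: [0.5743, -0.1046, 0.2003]
tool_rot: [[0.303, 0.953, 0.0], [0.953, -0.303, 0.001], [0.001, -0.0, -1.0]]
ft_force: [0.0, -0.1, -0.5]
grip_width: 0.0297
gripper_force: 47.6
```

Call:
move_arm(jaw=[2.5,2.5,2.5,2.5,2.5,2.5,2.5,2.5], dp=[[0.9,0.3,0],[0,0,0],[0,0,0],[0,0,0],[0,0,0],[0,0,0],[0,0,0],[0,0,0]], turn=[[0,0,0],[0,0,-0.06],[0,0,-0.09],[0,0,-0.09],[0,0,-0.09],[0,0,-0.07],[0,0,0],[0,0,0]])

```text
time_s: 20.13
position: [0.5794, -0.1006, 0.2001]
tool_rot: [[-0.087, 0.996, -0.0], [0.996, 0.087, -0.0], [-0.0, -0.0, -1.0]]
ft_force: [0.3, 0.6, -1.2]
grip_width: 0.0291
gripper_force: 47.6
```

```bash
python3 look.py w7 chip=.051 rod=.095 lamp_bite=.095 lamp_pin=.095
python3 - <<'E'
from h import *
z=np.load('pics/w7.npz'); st=dict(position=z['p'],tool_rot=z['R']); im=z['im']; d=z['d']
P=unproj('wrist',np.c_[np.tile(np.arange(560),420),np.repeat(np.arange(420),560)],d.ravel(),st=st).reshape(420,560,3)
g=cv2.cvtColor(im,cv2.COLOR_RGB2GRAY); hsv=cv2.cvtColor(im,cv2.COLOR_RGB2HSV)
m=((g<60)&(hsv[...,1]<110)&(abs(P[...,2]-.051)<.006)&(np.hypot(P[...,0]-.571,P[...,1]+.029)<.025)).astype(np.uint8)
n,l,s,c=cv2.connectedComponentsWithStats(m)
for i in range(1,n):
    if s[i,4]>60:
        q=P[(l==i)]; r=cv2.minAreaRect((q[:,:2]*1000).astype(np.float32)); print('chip?',s[i],c[i].round(),np.round(r[0],1),np.round(r[1],1),round(r[2],1),q[:,2].mean().round(4))
b=(d>0)&(hsv[...,0]>45)&(hsv[...,0]<85)&(hsv[...,1]>120)&(abs(P[...,2]-.048)<.006)
r=cv2.minAreaRect((P[b][:,:2]*1000).astype(np.float32)); print('board',r)
cv2.imwrite('pics/w7b.png',im[:,:,::-1])
E
```

```text
20.1333 [ 0.5794 -0.1006  0.2001] yaw 95.00785321487004 [-21.4  26.9  71.1  -0.   81.9 -26.4]
chip 0.95 [276. 116.] [ 0.5724 -0.0277  0.051 ]
chip? [265 104  19  21 332] [274. 114.] [570.9 -26.1] [15.6 16.5] 4.4 0.0506
board ((561.556396484375, -8.607528686523438), (83.99181365966797, 122.85940551757812), 4.936164379119873)
```

View pics/w7b.png

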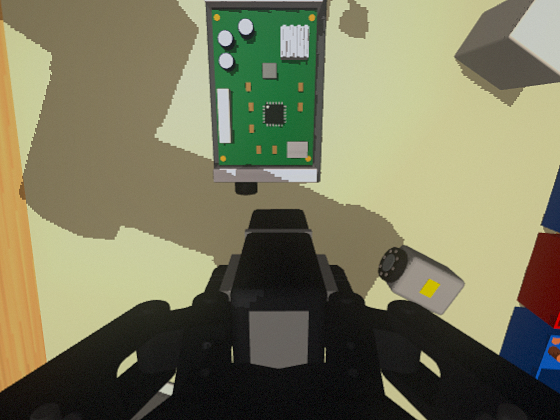

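Chip at (274,114) in the picture gives (0.5709, -0.0261). The board yaw is 5° and the tool is already square to it.

```bash
python3 -c "
from h import *
delta([.5709,-.0261,.136],95)"
```

```text
t 20.3833 dp [ 7.47 -0.2   6.41] turn [0.    0.    0.002] nturn 0.0
```

Call:
move_arm(jaw=[2.5,2.5,2.5,2.5,2.5,2.5,2.5,2.5,2.5,2.5,2.5,2.5], dp=[[1,-0.2,0],[2,0,0],[2,0,0],[1.5,0,0],[0.97,0,0],[0,0,0],[0,0,1.5],[0,0,2],[0,0,1.5],[0,0,0.9],[0,0,0.5],[0,0,0]], turn=[[0,0,0],[0,0,0],[0,0,0],[0,0,0],[0,0,0],[0,0,0],[0,0,0],[0,0,0],[0,0,0],[0,0,0],[0,0,0],[0,0,0]])

```text
time_s: 21.38
position: [0.5707, -0.0264, 0.1355]
tool_rot: [[-0.089, 0.996, -0.001], [0.996, 0.089, 0.0], [0.0, -0.001, -1.0]]
ft_force: [0.4, -1.1, -1.8]
grip_width: 0.0295
gripper_force: 47.7
```

```bash
python3 sc.py w8 | grep -v ' x '
python3 - <<'E'
from h import *
delta([.5709,-.0261,.1306],95)
im,d=cams.get_image('scene'); P=unproj('scene',np.c_[np.tile(np.arange(560),420),np.repeat(np.arange(420),560)],d.ravel()).reshape(420,560,3)
r=cams.outline_of('scene','scope_mid')
m=(np.hypot(P[...,0]-.571,P[...,1]+.026)<.03)&(d>0)&(P[...,2]>.054)&(P[...,2]<.095); q=P[m]
for a in np.arange(.05,.1,.005):
    s=q[(q[:,2]>=a)&(q[:,2]<a+.005)]
    if len(s): print(a.round(3),len(s),s.mean(0).round(4),s.min(0).round(4),s.max(0).round(4))
save('s9.png',cv2.resize(im[170:260,220:360],(784,504),interpolation=cv2.INTER_CUBIC))
E
```

```text
21.3833 [ 0.5707 -0.0264  0.1355] yaw 95.1290303729
[(-70, 104), (-66, 29), (-58, 6219), (-54, 990), (-50, 473), (-46, 441), (-42, 393), (-38, 350), (-34, 327), (-30, 287), (-26, 264), (-22, 239), (-18, 230), (-14, 203), (-10, 181), (-6, 223), (-2, 149), (2, 142), (6, 132), (10, 137), (14, 117), (18, 108), (22, 108), (26, 98), (30, 87), (34, 85), (70, 151)]
top scope_mid 0.28 [418. 242.] [ 0.4427 -0.3605  0.1295]
top scope_nose 0.61 [240. 187.] [0.5765 0.0963 0.0665]
scene scope_mid 0.55 [274. 216.] [ 0.5729 -0.0278  0.1295]
scene scope_nose 0.54 [276. 224.] [ 0.5668 -0.0165  0.0665]
t 21.8333 dp [-0.   -0.    0.59] turn [0.001 0.    0.003] nturn 0.0
0.05 1 [0.5676 0.0028 0.0547] [0.5676 0.0028 0.0547] [0.5676 0.0028 0.0547]
0.06 1 [ 0.571  -0.0396  0.0644] [ 0.571  -0.0396  0.0644] [ 0.571  -0.0396  0.0644]
0.065 5 [ 0.5812 -0.0309  0.0681] [ 0.5768 -0.0393  0.0672] [ 0.5841 -0.0224  0.069 ]
0.07 5 [ 0.5801 -0.0316  0.0717] [ 0.5765 -0.039   0.0706] [ 0.5826 -0.0217  0.0722]
0.075 7 [ 0.5829 -0.0294  0.0766] [ 0.5808 -0.0345  0.0751] [ 0.5852 -0.0215  0.0791]
0.08 6 [ 0.5816 -0.0299  0.0822] [ 0.5791 -0.0369  0.0801] [ 0.5823 -0.0217  0.0841]
0.085 2 [ 0.5821 -0.0268  0.0881] [ 0.582  -0.0317  0.0863] [ 0.5822 -0.0218  0.09  ]
0.09 1 [ 0.5843 -0.0263  0.091 ] [ 0.5843 -0.0263  0.091 ] [ 0.5843 -0.0263  0.091 ]
```

View pics/s9.png

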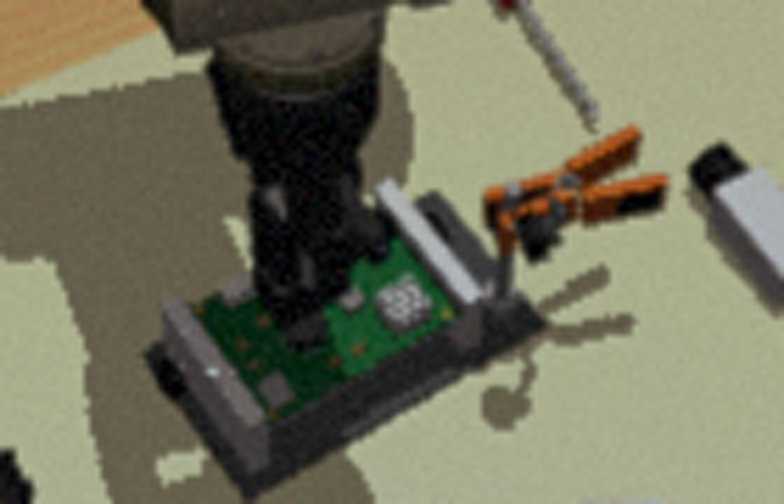

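The nose is centred over the chip about 15 mm up, and the lamp is clipped to the right on the rod. I lower the last 5 mm.

Call:
move_arm(jaw=[2.5,2.5,2.5,2.5,2.5,2.5,2.5,2.5], dp=[[0,0,0.2],[0,0,0.2],[0,0,0.1],[0,0,0],[0,0,0],[0,0,0],[0,0,0],[0,0,0]], turn=[[0,0,0],[0,0,0],[0,0,0],[0,0,0],[0,0,0],[0,0,0],[0,0,0],[0,0,0]])

```text
time_s: 22.6
position: [0.5709, -0.0261, 0.1312]
tool_rot: [[-0.09, 0.996, 0.0], [0.996, 0.09, -0.0], [-0.0, 0.0, -1.0]]
ft_force: [-0.4, 0.9, -1.8]
grip_width: 0.0294
gripper_force: 47.7
```

```bash
python3 -c "
from h import *
st=observe(); print(st['position'],st['gripper_force'],np.abs(st['qvel']).max()); print(ticket.close_job())"
```

```text
[ 0.57085833 -0.02608491  0.1311927 ] 47.68621623516083 0.05454797944538316
the job is handed in; nothing more can be done
None
```

I handed the job in at about 23 s of the 67 s allowed, without a verdict shown: by my measurements the work light is clipped on the rod's upper half, aimed at the chip and let go, and the arm is holding the microscope steady, centred over the chip with its nose about 1 cm above it.

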